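# Clearing up after a vice strip-down

## Robot

A 7-joint arm with a two-finger parallel gripper is mounted at the origin on the work surface. World frame = base frame: x ahead of the robot, y to its left, z up, the work surface at z = 0. Lengths are in m, angles in degrees, forces in N, time in s.
With the tool pointing down it reaches from about 0.425 to 0.875 m from the base axis. Payload 4.7 kg.
Tool frame: the origin (TCP) lies on the mounting face of the last link; the fingertips stand tcp_to_tips ahead of it and the grasp point (between the pads) lies 164 mm ahead of it (tcp_to_tips is the distance from the TCP to the fingertips, in m); z points along the fingers, y is the line along which they close (so a half turn about z gives the same grasp; the last joint's range is limited). The gripper opens to 87 mm and grips with 3 to 60 N. Pads are 19 mm wide; open, the fingers measure 117 mm over their backs; the gripper's body (75 mm by 190 mm) begins 51 mm behind the grasp point.
Start: joints at [-64.337, 18.392, -4.016, 83.108, 1.295, 78.541, -3.26], TCP at [0.273, 0.59, 0.405] pointing down, gripper open.
Joint ranges: [-163.93, 163.93], [-17.29, 119.83], [-79.2, 71.16], [3.27, 140.29], [-89.18, 269.18], [5.43, 117.66], [-154.24, 154.24]. Speed limits (degrees/s): [147.25, 147.25, 180, 180, 180, 180, 180].

## Interface

Orientations are given as [roll, pitch, yaw] about the fixed x, y, z axes, in that order (R = Rz(yaw) Ry(pitch) Rx(roll)).
In Python, from cell import get_obs, read_camera, sign_off, tcp_to_tips gives the robot as it stands.
- The arm moves only by the tool drive_tool, never from a script. Its argument "rows" is one flat list of numbers, 7 for each row, row after row: the shift along the tool's x, y, z in m, then the turn, a rotation vector about the tool's x, y, z in rad, then the gripper command: -1 is shut, 1 is fully open, values between are in proportion. In form: [tx, ty, tz, rx, ry, rz, fingers, tx, ty, tz, rx, ry, rz, fingers, ...]. A call has 1 to 5 rows; each row shifts and turns the commanded pose from where the row before left it, along the tool's axes as they then stand; what a row does not reach is not made up. A row lasts 1/8 s, in which the tool goes at most 62.5 mm and 10.7 degrees, less where a joint would pass 70% of its speed; a pose out of reach is approached as far as the arm can. A call is refused whole if a number of a shift passes 0.0625 or a number of a turn 0.188, either way. A call with a gripper value outside its range is refused whole. The fingers move at their own pace and stop on an object; "grip_force" is the grip in N (left out, the last holds). Time passes only in rows, so rows that do not move let the fingers close. It gives the time, the measured TCP pose, the force, the opening and the grip force at its end, in the units of the state.
- get_obs(): the state, without advancing time (a new reading comes with each control period).
- read_camera(name): name is "scene" or "top"; returns a dict with "color" (400x640x3 uint8, blue, green, red), "fov_y" (degrees; the focal length in pixels is half the picture's height over the tangent of half this angle, whatever the lens; pixels are square), "cx", "cy" (the principal point, pixels), "cam_to_world" (4x4, takes a point from camera to world coordinates). Camera axes: x right, y up, looking along -z (the intrinsics and any distortion apply to the point x, -y, -z); pixel columns grow to the right and rows downward; lengths in m; the calibration is good to about 2 mm. A picture is of the moment at which its call begins. There is no depth.
- sign_off(): hands the job in; it is judged then, once.
The state is a dict: "time_s": time; "qpos": joint angles; "joint_velocities": joint speeds; "effort": joint torques, N m; "tool_pos": TCP position; "tool_rot": TCP orientation; "force": force on the tool from outside, world axes, zero at the start; "wrist_torque": the same for the moment, N m; "grip_width": finger opening in m; "grasp_force": force on a finger pad.
Only numpy, scipy, OpenCV 4.12 (cv2) and the standard library are available. Lean on these libraries where they do the work, as an engineer would, in place of code of your own. Each camera call takes 0.05 s, during which the arm holds its last target. There are 200 camera calls.

## Task

Clear the bench after the strip-down: slide each worn iron casting along the raised step, without lifting it, so that it tips over the edge into the scrap bin. Sort the loose shaft keys by length into the yellow trays, short, medium and long each in the tray of matching width, every key lying flat on the tray floor across the row, and leave the oil bottle, screwdriver and can alone.

Things in the scene. Friction and masses are not known exactly. Their poses are not given: they have to be found in the camera images.
- key_short1_center (a point): centre (half-way up, 8 mm above its underside) of a short shaft key: plain steel bar 30 mm long, 16 x 16 mm square section, about 60 g, lying on the bench at first. Its x axis runs along its length. It may be absent (None).
- key_short2_center (a point): centre (half-way up, 8 mm above its underside) of a short shaft key: plain steel bar 30 mm long, 16 x 16 mm square section, about 60 g, lying on the bench at first. Its x axis runs along its length. It may be absent (None).
- key_short3_center (a point): centre (half-way up, 8 mm above its underside) of a short shaft key: plain steel bar 30 mm long, 16 x 16 mm square section, about 60 g, lying on the bench at first. Its x axis runs along its length. It may be absent (None).
- key_mid1_center (a point): centre (half-way up, 8 mm above its underside) of a medium shaft key: plain steel bar 44 mm long, 16 x 16 mm square section, about 88 g, lying on the bench at first. Its x axis runs along its length. It may be absent (None).
- key_mid2_center (a point): centre (half-way up, 8 mm above its underside) of a medium shaft key: plain steel bar 44 mm long, 16 x 16 mm square section, about 88 g, lying on the bench at first. Its x axis runs along its length. It may be absent (None).
- key_mid3_center (a point): centre (half-way up, 8 mm above its underside) of a medium shaft key: plain steel bar 44 mm long, 16 x 16 mm square section, about 88 g, lying on the bench at first. Its x axis runs along its length. It may be absent (None).
- key_long1_center (a point): centre (half-way up, 8 mm above its underside) of a long shaft key: plain steel bar 58 mm long, 16 x 16 mm square section, about 116 g, lying on the bench at first. Its x axis runs along its length. It may be absent (None).
- key_long2_center (a point): centre (half-way up, 8 mm above its underside) of a long shaft key: plain steel bar 58 mm long, 16 x 16 mm square section, about 116 g, lying on the bench at first. Its x axis runs along its length. It may be absent (None).
- key_long3_center (a point): centre (half-way up, 8 mm above its underside) of a long shaft key: plain steel bar 58 mm long, 16 x 16 mm square section, about 116 g, lying on the bench at first. Its x axis runs along its length. It may be absent (None).
- tray_short_floor (a point): middle of the inner floor of the tray for the short keys: a fixed yellow open-topped tray with a dark floor, one row, inside 190 mm long and 42 mm wide (30 mm keys lie across it with 6 mm to spare at each end), walls 5 mm thick and 8 mm high above this floor. x runs along the row, y across it, z up. The three trays lie parallel, 80 mm apart centre to centre, in any order, on a fixed plywood board; this floor is 15 mm above the bench.
- tray_mid_floor (a point): middle of the inner floor of the tray for the medium keys: a fixed yellow open-topped tray with a dark floor, one row, inside 190 mm long and 56 mm wide (44 mm keys lie across it with 6 mm to spare at each end), walls 5 mm thick and 8 mm high above this floor. x runs along the row, y across it, z up. The three trays lie parallel, 80 mm apart centre to centre, in any order, on a fixed plywood board; this floor is 15 mm above the bench.
- tray_long_floor (a point): middle of the inner floor of the tray for the long keys: a fixed yellow open-topped tray with a dark floor, one row, inside 190 mm long and 70 mm wide (58 mm keys lie across it with 6 mm to spare at each end), walls 5 mm thick and 8 mm high above this floor. x runs along the row, y across it, z up. The three trays lie parallel, 80 mm apart centre to centre, in any order, on a fixed plywood board; this floor is 15 mm above the bench.
- rack: fixed plywood board under the three trays, 10 mm thick, 214 mm along the rows (x) and 246 mm across them (y); origin at the centre of its underside
- step: fixed raised step with a flat steel top, 200 (x) x 240 (y) mm, its top 75 mm above the bench; origin at the centre of its underside (bench height). Its +x edge is the one beside the scrap bin.
- bin_floor (a point): middle of the inner floor of the fixed grey open-topped scrap bin, 5 mm above the bench; inside 150 (x) x 234 (y) mm, walls 5 mm thick, rim 57 mm above this floor. The bin stands against the +x edge of the step (its axes parallel to the step's, centre 184 mm along +x from the step's centre), its rim 13 mm lower than the step's top.
- casting1_center (a point): centre (18 mm above its underside) of a worn dark cast-iron slide plate standing on the step: 90 x 90 mm and 26 mm thick, with two ribs on top (10 mm high, 12 mm wide, along x at its two y sides; 36 mm high in all). About 1.5 kg (1.3 to 1.75), too wide to grip; sliding it takes roughly 6 to 13 N. x and y along its sides, z up. It may be absent (None).
- casting2_center (a point): centre (18 mm above its underside) of a worn dark cast-iron slide plate standing on the step: 90 x 90 mm and 26 mm thick, with two ribs on top (10 mm high, 12 mm wide, along x at its two y sides; 36 mm high in all). About 1.5 kg (1.3 to 1.75), too wide to grip; sliding it takes roughly 6 to 13 N. x and y along its sides, z up. It may be absent (None).
- oiler: bystander: amber oil bottle, 52 mm in diameter, 90 mm tall, standing; origin at the centre of its underside
- driver: bystander: screwdriver 120 mm long lying on the bench, along its x; origin under its middle
- tin: bystander: small can 64 mm in diameter, 50 mm tall; origin at the centre of its underside

How it is judged:
By the outcome, as a careful person would: the job done as asked, in the order asked, and still so for the second after the job is handed in, with the robot touching nothing.
Of casting1, casting2 only 1 to 2 are there at a start; the rules pass over those that are not, and their reading is None.
Of key_short1, key_short2, key_short3, key_mid1, key_mid2, key_mid3, key_long1, key_long2, key_long3 only 7 to 8 are there at a start; the rules pass over those that are not, and their reading is None.
At some moment in a run one of key_short1, key_short2, key_short3, key_mid1, key_mid2, key_mid3, key_long1, key_long2, key_long3 may be knocked a few centimetres aside while the robot is not near it.
Once in a run the grip may slacken for a moment while it holds something.
It also fails if it takes over 210 s, if anything falls off the work surface, if the arm or the gripper's body presses on something with over 40 N, if the wrist force passes 120 N, or if a joint passes its speed limit or range.

## Working session

There is one attempt and no reset: what is moved stays moved. The work goes in short steps, Python scripts to look and compute and a tool call to move; the robot and the scene stay as the last step left them, time stands still between calls to the robot, and variables do not carry over. Pictures are saved under pics/ and viewed, at most 14 in all, crops included, and the job is handed in when it is done.

Besides the shell and the picture viewer there is one more tool, called after "Emit:" as a command line: name --argument value ..., lists and objects as JSON in quotes. drive_tool: Moves the arm, as the interface text tells. Its arguments: {"type":"object","properties":{"rows":{"type":"array","items":{"type":"number"}},"grip_force":{"type":"number"}},"required":["rows"]}

```bash
mkdir -p pics; ls; python3 - <<'E'
from cell import *
import cv2,numpy as np
print(tcp_to_tips, get_obs())
for n in("scene","top"):
    c=read_camera(n); cv2.imwrite(f"pics/{n}0.png",c["color"]); print(n,{k:v for k,v in c.items() if k!="color"})
E
```

```text
pics
0.1822 {'time_s': 0.0, 'qpos': array([-64.33743708,  18.44007709,  -4.01489481,  83.1737876 ,
         1.29421909,  78.54019953,  -3.25987487]), 'joint_velocities': array([-0.06191236, -0.03105605, -0.02352931, -0.00409605, -0.01001995,
        0.02751382,  0.02307156]), 'effort': array([-1.96337569e-04, -4.91286671e+01, -4.03991975e-01, -3.12527812e+01,
       -6.38793991e-02,  4.34839132e-02,  1.43017464e-04]), 'tool_pos': array([0.27315768, 0.58960159, 0.40365932]), 'tool_rot': array([-1.79891130e+02,  5.09450536e-03,  1.55146532e+02]), 'force': array([-0.07893055, -0.42163929,  0.0216257 ]), 'wrist_torque': array([-0.01656679, -0.02096051,  0.01212299]), 'grasp_force': 0.0, 'grip_width': 0.08686212547371068}
scene {'fov_y': 53.148032013512214, 'cx': 317.87918847602475, 'cy': 200.8471671701535, 'cam_to_world': array([[ 0.67561437, -0.4490828 ,  0.58469638,  1.06950738],
       [ 0.73725253,  0.40940085, -0.53744735, -0.47772204],
       [ 0.00198317,  0.79417604,  0.60768453,  0.58835425],
       [ 0.        ,  0.        ,  0.        ,  1.        ]])}
top {'fov_y': 57.25696610077647, 'cx': 319.43991664749075, 'cy': 198.37351211936925, 'cam_to_world': array([[-4.11448702e-04,  9.89531654e-01, -1.44315406e-01,
         4.67095187e-01],
       [-9.99961384e-01,  8.59746443e-04,  8.74597640e-03,
         9.38684913e-03],
       [ 8.77849515e-03,  1.44313431e-01,  9.89493088e-01,
         9.70768677e-01],
       [ 0.00000000e+00,  0.00000000e+00,  0.00000000e+00,
         1.00000000e+00]])}
```

View pics/top0.png

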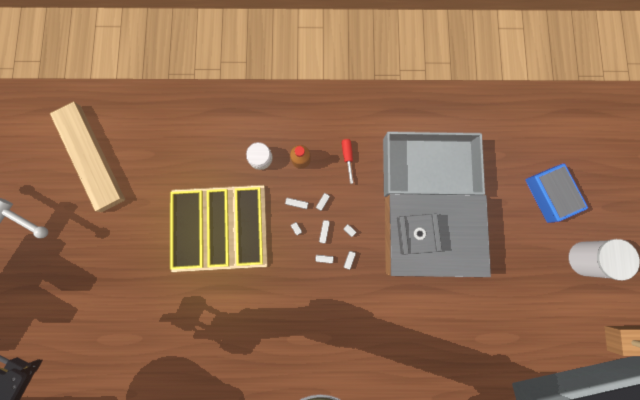

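View pics/scene0.png

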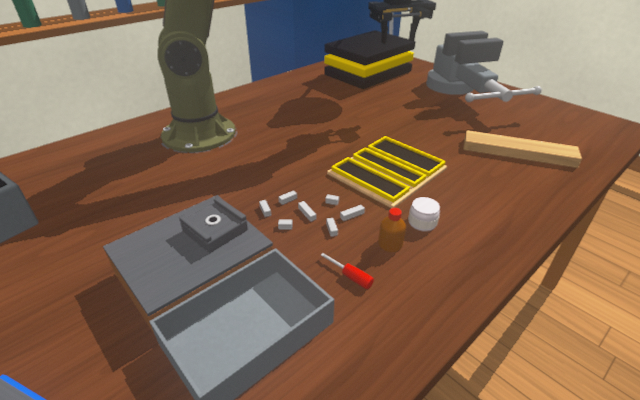

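The top view has +x up and -y right. There is one casting near (420,234) on the step, with the bin above it at (433,165). The trays are at about 187, 217 and 250 px (long, short, mid), and 7 keys lie around (297–350, 203–260).

```bash
cat > h.py <<'E'
from cell import *
import cv2,numpy as np
def ray(c,u,v,z):
    f=200/np.tan(np.radians(c["fov_y"])/2); M=c["cam_to_world"]
    d=M[:3,:3]@np.array([(u-c["cx"])/f,-(v-c["cy"])/f,-1]); o=M[:3,3]
    return o+d*(z-o[2])/d[2]
def proj(c,p):
    f=200/np.tan(np.radians(c["fov_y"])/2); M=c["cam_to_world"]
    q=M[:3,:3].T@(np.array(p)-M[:3,3]); return c["cx"]-f*q[0]/q[2], c["cy"]+f*q[1]/q[2]
def keys(c,box,z=.016,thr=135):
    "bright bars in a pixel box x0,y0,x1,y1: world centre, length, width, angle"
    x0,y0,x1,y1=box; s=6
    im=cv2.resize(c["color"][y0:y1,x0:x1],None,fx=s,fy=s,interpolation=cv2.INTER_CUBIC)
    m=(im.min(2)>thr).astype(np.uint8)
    out=[]
    for k in cv2.findContours(m,cv2.RETR_EXTERNAL,cv2.CHAIN_APPROX_NONE)[0]:
        if cv2.contourArea(k)<25*s*s: continue
        P=np.array([ray(c,x0+(a+.5)/s-.5,y0+(b+.5)/s-.5,z)[:2] for a,b in k[:,0]])
        r=cv2.minAreaRect((P*1000).astype(np.float32)); B=cv2.boxPoints(r)
        e=[B[1]-B[0],B[2]-B[1]]; e.sort(key=lambda t:-np.hypot(*t))
        a=np.degrees(np.arctan2(e[0][1],e[0][0]))%180
        out.append((np.round(r[0],1),round(float(np.hypot(*e[0])),1),round(float(np.hypot(*e[1])),1),round(float(a),1),np.round(k[:,0].mean(0)/s+[x0,y0],0)))
    return out
def blob(c,m,z,amin):
    for k in cv2.findContours(m.astype(np.uint8),cv2.RETR_EXTERNAL,cv2.CHAIN_APPROX_NONE)[0]:
        if cv2.contourArea(k)<amin: continue
        P=np.array([ray(c,a,b,z)[:2] for a,b in k[:,0]])*1000
        r=cv2.minAreaRect(P.astype(np.float32)); print(np.round(cv2.boxPoints(r)).tolist(),np.round(r[0]),np.round(r[1],1),round(r[2],1))
E
python3 - <<'E'
from h import *
c=read_camera("top")
for k in keys(c,(275,185,365,280)): print(k)
im=c["color"].astype(int)
y=(im[...,1]>120)&(im[...,2]>120)&(im[...,0]<90); y[:,300:]=0
ins=np.zeros_like(y)
print("tray outer"); blob(c,y,.023,200)
fl=(im.max(2)<75)&(np.indices(y.shape)[1]<265)&(np.indices(y.shape)[1]>170)&(np.indices(y.shape)[0]>185)&(np.indices(y.shape)[0]<272)
print("floors"); blob(c,fl,.023,200)
print("step corners",[np.round(ray(c,u,v,.075)[:3],3).tolist() for u,v in((389,276),(490,276),(488,196),(388,196))])
big=cv2.resize(c["color"][120:285,380:495],None,fx=5,fy=5,interpolation=cv2.INTER_CUBIC)
cv2.imwrite("pics/step.png",big[:,:600][-600:])
s=read_camera("scene")
cv2.imwrite("pics/sc.png",cv2.resize(s["color"][170:320,100:380],None,fx=2.8,fy=2.8,interpolation=cv2.INTER_CUBIC))
E
```

```text
(array([449.7, -10.3]), 46.1, 18.2, 83.8, array([324., 259.]))
(array([446.7, -75.5]), 45.8, 18.1, 159.3, array([350., 260.]))
(array([522.9, -76.8]), 31.5, 18.7, 47.2, array([350., 231.]))
(array([527.6,  62.6]), 31.8, 18.0, 30.9, array([296., 229.]))
(array([520.2, -10.5]), 60.6, 18.2, 168.6, array([324., 232.]))
(array([594.5,  62.3]), 59.9, 18.7, 77.1, array([297., 203.]))
(array([598.5,  -6.6]), 46.4, 17.7, 149.3, array([323., 202.]))
tray outer
[[429.0, 375.0], [433.0, 305.0], [623.0, 316.0], [619.0, 386.0]] [526. 346.] [190.4  70.2] 3.1
[[435.0, 282.0], [437.0, 241.0], [626.0, 249.0], [624.0, 290.0]] [530. 265.] [189.5  41.2] 2.5
floors
step corners [[0.41, -0.165, 0.075], [0.409, -0.409, 0.075], [0.604, -0.417, 0.075], [0.604, -0.168, 0.075]]
```

View pics/step.png

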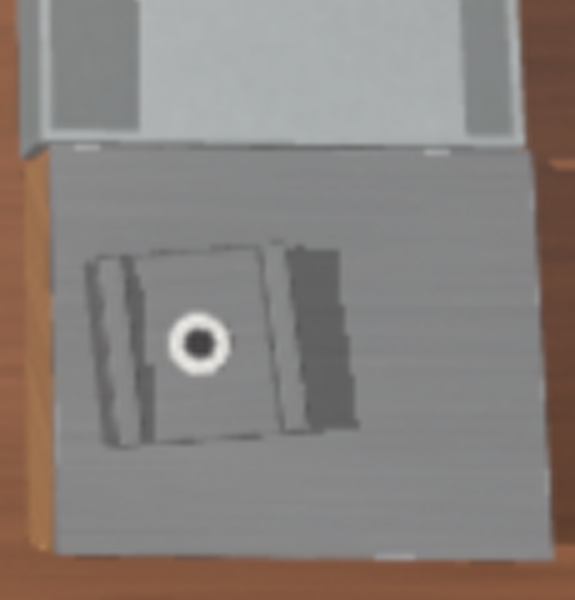

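The crop shows one casting: ring at crop (200,343), which is image (420,233.6), yawed about 6°. Now I'll compute the casting position and the bystander positions.

```bash
cat >> h.py <<'E'
from scipy.spatial.transform import Rotation as R
def go(x,y,tip,yaw,o=None):
    "shift in the tool frame (x,y,z m) and turn about tool z (rad) to bring tips to x,y,tip with yaw"
    o=o or get_obs(); r=R.from_euler("xyz",o["tool_rot"],degrees=True)
    d=r.inv().apply(np.array([x,y,tip+tcp_to_tips])-o["tool_pos"])
    rv=(r.inv()*R.from_euler("xyz",[180,0,yaw],degrees=True)).as_rotvec()
    print("shift",d.round(4),"turn",rv.round(3),"yaw now",o["tool_rot"].round(1),"t",o["time_s"],"w",o["grip_width"])
E
python3 - <<'E'
from h import *
c=read_camera("top")
q=lambda a,b,z:np.round(ray(c,380+a/5,165+b/5,z)[:2]*1000)
print("ring",q(200,343,.101)); print("rib line",q(282,432,.111),q(262,248,.111)); print("front/back corners",q(118,447,.111),q(295,432,.111),q(97,260,.111),q(275,243,.111))
print("bottle cap",ray(c,300,150,.09),"tin",ray(c,259,155,.05),"driver",ray(c,350,160,.01))
im=c["color"].astype(int)
y=(im[...,1]>120)&(im[...,2]>120)&(im[...,0]<90)
for xx in(470,530,590):
  for z in(.023,):
    row=[(Y,y[int(round(proj(c,(xx/1000,Y/1000,z))[1])),int(round(proj(c,(xx/1000,Y/1000,z))[0]))]) for Y in range(130,400)]
    print(xx,[a for (a,b),(a2,b2) in zip(row,row[1:]) if b!=b2])
go(.39,-.27,.14,6)
E
```

```text
ring [ 510. -237.]
rib line [ 468. -271.] [ 554. -265.]
front/back corners [ 461. -194.] [ 468. -277.] [ 548. -187.] [ 556. -271.]
bottle cap [0.71654806 0.04968581 0.09      ] tin [0.71436248 0.15717478 0.05      ] driver [ 0.7117342  -0.08145629  0.01      ]
470 [154, 156, 207, 210, 233, 236, 241, 243, 281, 284, 299, 302, 307, 309, 376, 378, 383, 386]
530 [150, 153, 158, 160, 212, 214, 238, 240, 243, 245, 284, 287, 302, 305, 310, 312, 376, 382, 387, 389]
590 [159, 162, 214, 216, 240, 242, 248, 250, 287, 289, 305, 310, 312, 315, 380, 385, 390, 393]
shift [-0.4673 -0.7309  0.0827] turn [-0.000e+00  1.000e-03  2.603e+00] yaw now [-180.     0.   155.1] t 0.25 w 0.0869969414861506
```

Emit:
drive_tool --rows '[-0.0548,0.0163,0,0,0,0.131,0.15,-0.0548,0.0163,0,0,0,0.131,0.15,-0.0548,0.0163,0,0,0,0.131,0.15,-0.0548,0.0163,0,0,0,0.131,0.15,-0.0548,0.0163,0,0,0,0.131,0.15]'

```text
time_s: 0.88
tool_pos: [0.5327, 0.4779, 0.4043]
tool_rot: [-180.0, 0.0, 117.4]
force: [0.6, 0.9, -0.5]
grip_width: 0.0515
grasp_force: 0.0
```

Emit:
drive_tool --rows '[-0.0548,0.0163,0,0,0,0.131,0.15,-0.0548,0.0163,0,0,0,0.131,0.15,-0.0548,0.0163,0,0,0,0.131,0.15,-0.0548,0.0163,0,0,0,0.131,0.15,-0.0548,0.0163,0,0,0,0.131,0.15]'

```text
time_s: 1.5
tool_pos: [0.6689, 0.2316, 0.4043]
tool_rot: [-180.0, 0.0, 79.8]
force: [-0.5, -0.3, 0.2]
grip_width: 0.0501
grasp_force: 0.0
```

Emit:
drive_tool --rows '[-0.0548,0.0163,0,0,0,0.131,0.15,-0.0548,0.0163,0,0,0,0.131,0.15,-0.0548,0.0163,0,0,0,0.131,0.15,-0.0548,0.0163,0,0,0,0.131,0.15,-0.0548,0.0163,0,0,0,0.131,0.15]'

```text
time_s: 2.12
tool_pos: [0.6268, -0.0467, 0.4046]
tool_rot: [180.0, 0.0, 42.3]
force: [0.1, -0.5, -1.0]
grip_width: 0.05
grasp_force: 0.0
```

Emit:
drive_tool --rows '[-0.0548,0.0163,0,0,0,0.131,0.15,-0.0548,0.0163,0,0,0,0.131,0.15,-0.0548,0.0163,0,0,0,0.131,0.15,-0.0548,0.0163,0,0,0,0.131,0.15,-0.0548,0.0163,0,0,0,0.131,0.15]'

```text
time_s: 2.75
tool_pos: [0.424, -0.2417, 0.4047]
tool_rot: [180.0, -0.0, 4.7]
force: [0.4, -0.8, 2.3]
grip_width: 0.05
grasp_force: 0.0
```

```bash
python3 -c "
from h import *
go(.42,-.242,.083,5)"
```

```text
shift [-4.000e-03 -1.000e-04  1.395e-01] turn [ 0.    -0.    -0.005] yaw now [180.   -0.    4.7] t 2.75 w 0.049978049619388405
```

Emit:
drive_tool --rows '[-0.002,0,0.046,0,0,0,0.15,-0.002,0,0.046,0,0,0,0.15,0,0,0.046,0,0,0,0.15,0.01,0,0,0,0,0,0.15,0.01,0,0,0,0,0,0.15]'

```text
time_s: 3.38
tool_pos: [0.4433, -0.2391, 0.2684]
tool_rot: [179.9, -0.1, 5.0]
force: [1.5, -0.6, 0.6]
grip_width: 0.0501
grasp_force: 0.0
```

Emit:
drive_tool --rows '[0.01,0,0,0,0,0,0.15,0.01,0,0,0,0,0,0.15,0.01,0,0,0,0,0,0.15,0.01,0,0,0,0,0,0.15,0.01,0,0,0,0,0,0.15]'

```text
time_s: 4.0
tool_pos: [0.4882, -0.2367, 0.2675]
tool_rot: [-179.9, 0.6, 4.9]
force: [-17.2, -1.0, 11.7]
grip_width: 0.0502
grasp_force: 8.6
```

Emit:
drive_tool --rows '[0.012,0,0,0,0,0,0.15,0.012,0,0,0,0,0,0.15,0.012,0,0,0,0,0,0.15,0.012,0,0,0,0,0,0.15,0.012,0,0,0,0,0,0.15]'

```text
time_s: 4.62
tool_pos: [0.5482, -0.2315, 0.2676]
tool_rot: [-179.9, 0.6, 4.9]
force: [-15.1, -1.7, 10.2]
grip_width: 0.0499
grasp_force: 8.0
```

```bash
python3 -c "
from h import *
print(get_obs()['tool_pos'],get_obs()['force'])
c=read_camera('scene'); cv2.imwrite('pics/p1.png',c['color'][120:400,60:440])"
```

```text
[ 0.5481863  -0.23151938  0.26755788] [-15.06615217  -1.74737798  10.20933195]
```

View pics/p1.png

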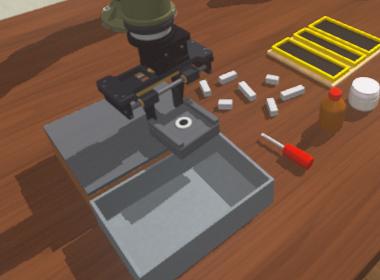

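The casting, with its ring at crop (183,123), is sliding square and its front is at the edge of the step. I'll keep pushing.

Emit:
drive_tool --rows '[0.012,0,0,0,0,0,0.15,0.012,0,0,0,0,0,0.15,0.012,0,0,0,0,0,0.15,0.012,0,0,0,0,0,0.15,0.012,0,0,0,0,0,0.15]'

```text
time_s: 5.3
tool_pos: [0.6115, -0.2235, 0.2677]
tool_rot: [-179.9, 0.1, 5.1]
force: [-12.2, 2.9, 22.0]
grip_width: 0.05
grasp_force: 12.6
```

Emit:
drive_tool --rows '[0,0,0,0,0,0,0.15,0,0,0,0,0,0,0.15]'

```text
time_s: 5.55
tool_pos: [0.6114, -0.2237, 0.2683]
tool_rot: [-179.9, 0.0, 5.1]
force: [-4.9, 2.4, 9.6]
grip_width: 0.0501
grasp_force: 6.3
```

```bash
python3 -c "
from h import *
print(get_obs()['tool_pos'],get_obs()['force'])
c=read_camera('scene'); cv2.imwrite('pics/p2.png',c['color'][120:400,60:440])"
```

```text
[ 0.61144923 -0.22367281  0.26829399] [-4.89591534  2.3549035   9.56297048]
```

View pics/p2.png

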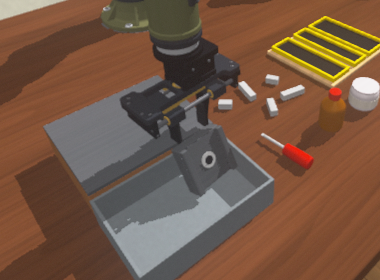

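The casting has tipped and is leaning on the step edge and fingers. I'll push a little further.

Emit:
drive_tool --rows '[0.008,0,0,0,0,0,0.15,0.008,0,0,0,0,0,0.15,0.008,0,0,0,0,0,0.15,0,0,0,0,0,0,0.15,0,0,0,0,0,0,0.15]'

```text
time_s: 6.22
tool_pos: [0.6348, -0.2219, 0.2663]
tool_rot: [-180.0, 0.0, 5.0]
force: [0.0, -0.6, 0.1]
grip_width: 0.05
grasp_force: 0.0
```

```bash
python3 -c "
from h import *
print(get_obs()['tool_pos'],get_obs()['force'])
c=read_camera('scene'); cv2.imwrite('pics/p3.png',c['color'][120:400,60:440])"
```

```text
[ 0.63476036 -0.22186524  0.2663444 ] [ 0.04349583 -0.58993089  0.14130728]
```

View pics/p3.png

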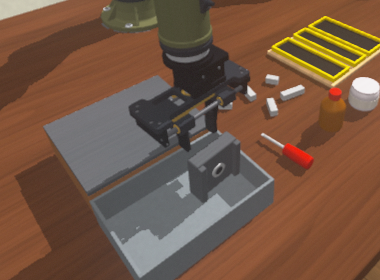

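It stands on edge in the bin with its ring facing +x. A slight further nudge at its top should lay it flat.

Emit:
drive_tool --rows '[0.01,0,0,0,0,0,0.15,0.01,0,0,0,0,0,0.15,0.01,0,0,0,0,0,0.15,0.01,0,0,0,0,0,0.15,0.005,0,0,0,0,0,0.15]'

```text
time_s: 6.9
tool_pos: [0.6794, -0.2194, 0.2691]
tool_rot: [179.9, 0.1, 5.0]
force: [-8.6, -0.4, 13.1]
grip_width: 0.0497
grasp_force: 6.2
```

```bash
python3 -c "
from h import *
print(get_obs()['tool_pos'],get_obs()['force'])
c=read_camera('scene'); cv2.imwrite('pics/p4.png',c['color'][120:400,60:440])"
```

```text
[ 0.67941873 -0.21941241  0.26909398] [-8.5867574  -0.44922932 13.0529561 ]
```

View pics/p4.png

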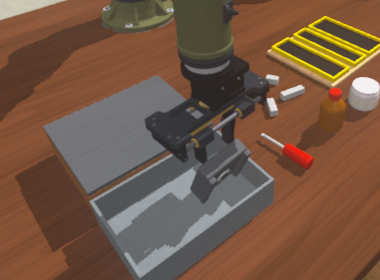

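The casting is now leaning over towards +x. I'll push on briefly, then lift away.

Emit:
drive_tool --rows '[0.01,0,0,0,0,0,0.15,0.01,0,0,0,0,0,0.15,0.005,0,0,0,0,0,0.15,0,0,0,0,0,0,0.15,-0.01,0,-0.06,0,0,0,0.15]'

```text
time_s: 7.58
tool_pos: [0.6943, -0.2136, 0.3207]
tool_rot: [-179.7, 0.5, 5.2]
force: [1.1, -0.4, 0.7]
grip_width: 0.05
grasp_force: 0.0
```

Emit:
drive_tool --rows '[-0.05,0.03,-0.02,0,0,0,0.15,-0.05,0.03,0,0,0,0,0.15]'

```text
time_s: 7.82
tool_pos: [0.6006, -0.2848, 0.349]
tool_rot: [179.9, -0.3, 5.2]
force: [-0.8, -0.7, -0.5]
grip_width: 0.0502
grasp_force: 0.0
```

```bash
python3 -c "
from h import *
print(get_obs()['tool_pos'],get_obs()['force'])
c=read_camera('scene'); cv2.imwrite('pics/p5.png',c['color'][120:400,60:440])
go(.4467,-.0755,.085,69.3-90)
for n in('scene','top'):
  c=read_camera(n); print(n,[np.round(proj(c,p)) for p in((.4467,-.0755,.016),(.45,-.01,.016))])
for k in keys(read_camera('top'),(275,185,365,280)): print(k)
"
```

```text
[ 0.60060463 -0.28481144  0.34900952] [-0.80145568 -0.67955717 -0.54992629]
shift [-0.1279 -0.2281  0.0808] turn [0.003 0.002 0.44 ] yaw now [1.799e+02 1.000e-01 4.500e+00] t 7.875 w 0.05029398569446315
scene [array([264., 205.]), array([287., 195.])]
top [array([349., 260.]), array([324., 259.])]
(array([449.7, -10.3]), 46.0, 18.2, 83.8, array([324., 259.]))
(array([446.7, -75.5]), 45.7, 18.1, 159.2, array([350., 260.]))
(array([522.9, -76.8]), 31.4, 18.5, 47.5, array([350., 231.]))
(array([527.6,  62.6]), 31.8, 18.0, 30.9, array([296., 229.]))
(array([520.3, -10.5]), 60.5, 18.0, 168.6, array([324., 232.]))
(array([594.6,  62.3]), 59.7, 18.7, 77.0, array([297., 203.]))
(array([598.5,  -6.7]), 46.3, 17.6, 149.3, array([323., 202.]))
```

View pics/p5.png

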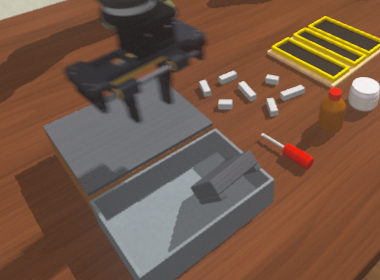

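The casting lies inside the bin, below the rim, at about crop (228,175). Next I'll move to the first medium key.

Emit:
drive_tool --rows '[-0.0256,-0.0456,0.016,0,0,0,-0.26,-0.0256,-0.0456,0.016,0,0,0,-0.26,-0.0256,-0.0456,0.016,0,0,0,-0.26,-0.0256,-0.0456,0.016,0,0,0,-0.26,-0.0256,-0.0456,0.016,0,0,0,-0.26]'

```text
time_s: 8.65
tool_pos: [0.4527, -0.0655, 0.2664]
tool_rot: [-179.9, -0.1, 5.2]
force: [0.3, 1.1, 0.5]
grip_width: 0.0321
grasp_force: 0.0
```

Emit:
drive_tool --rows '[0,0,0,0,0,0.147,-0.26,0,0,0,0,0,0.147,-0.26,0,0,0,0,0,0.147,-0.26,0,0,0,0,0,0,-0.26]'

```text
time_s: 9.15
tool_pos: [0.4536, -0.0674, 0.2668]
tool_rot: [-180.0, -0.0, -20.0]
force: [-0.3, 1.3, -0.4]
grip_width: 0.0322
grasp_force: 0.0
```

```bash
python3 -c "
from h import *
go(.4467,-.0755,.0085,-20.7)"
```

```text
shift [-0.0037  0.01    0.0761] turn [-0.001 -0.     0.013] yaw now [-180.   -0.  -20.] t 9.15 w 0.032242701587878314
```

Emit:
drive_tool --rows '[-0.0037,0.01,0.02,0,0,0.012,-0.26,0,0,0.03,0,0,0,-0.26,0,0,0.026,0,0,0,-0.26,0,0,0,0,0,0,-0.26]'

```text
time_s: 9.65
tool_pos: [0.4452, -0.0764, 0.1892]
tool_rot: [179.9, 0.2, -20.7]
force: [0.0, 0.9, 0.2]
grip_width: 0.0325
grasp_force: 0.0
```

Emit:
drive_tool --rows '[0,0,0,0,0,0,-1,0,0,0,0,0,0,-1,0,0,0,0,0,0,-1,0,0,0,0,0,0,-1]' --grip_force 40

```text
time_s: 10.15
tool_pos: [0.4466, -0.0772, 0.1918]
tool_rot: [-179.9, -0.1, -20.9]
force: [-0.4, 1.1, 6.0]
grip_width: 0.0151
grasp_force: 40.0
```

Emit:
drive_tool --rows '[0,0,-0.03,0,0,0,-1,0,0,-0.03,0,0,0,-1,0,0,-0.03,0,0,0,-1,0,0,-0.01,0,0,0,-1]'

```text
time_s: 10.65
tool_pos: [0.4462, -0.0775, 0.2922]
tool_rot: [-179.9, -0.1, -20.9]
force: [0.1, 0.1, -1.0]
grip_width: 0.0152
grasp_force: 40.0
```

```bash
python3 -c "
from h import *
go(.474,.183,.09,92.8)"
```

```text
shift [-0.0671 -0.2532  0.0203] turn [ 1.000e-03 -3.000e-03 -1.985e+00] yaw now [-1.799e+02 -1.000e-01 -2.090e+01] t 10.65 w 0.015165646335099389
```

```bash
cat >> h.py <<'E'
def arc(x,y,tip,yaw,n):
    "one row that, repeated n times, arcs to the pose while turning"
    o=get_obs(); p=o["tool_pos"]; y0=o["tool_rot"][2]
    D=(yaw-y0+180)%360-180; d=D/n; v=np.array([x,y])-p[:2]; ch=np.hypot(*v)
    L=ch*(np.sin(np.radians(abs(d)/2))/np.sin(np.radians(n*abs(d)/2)) if abs(d)>.01 else 1/n)
    psi=np.radians(y0+d*(n-1)/2)-np.arctan2(v[1],v[0])
    print("x%d:"%n,np.round([L*np.cos(psi),L*np.sin(psi),(p[2]-tip-tcp_to_tips)/n,-np.radians(d)],4).tolist(),"total turn",round(D),"t",o["time_s"])
E
python3 -c "
from h import *
arc(.474,.183,.09,92.8,12)"
```

```text
x12: [0.0157, -0.0206, 0.0017, -0.1654] total turn 114 t 10.65
```

Emit:
drive_tool --rows '[0.0157,-0.0206,0.0017,0,0,-0.1654,-1,0.0157,-0.0206,0.0017,0,0,-0.1654,-1,0.0157,-0.0206,0.0017,0,0,-0.1654,-1,0.0157,-0.0206,0.0017,0,0,-0.1654,-1]'

```text
time_s: 11.15
tool_pos: [0.5168, -0.0036, 0.2827]
tool_rot: [180.0, 0.1, 17.3]
force: [-0.3, -0.1, -0.7]
grip_width: 0.0153
grasp_force: 40.0
```

Emit:
drive_tool --rows '[0.0157,-0.0206,0.0017,0,0,-0.1654,-1,0.0157,-0.0206,0.0017,0,0,-0.1654,-1,0.0157,-0.0206,0.0017,0,0,-0.1654,-1,0.0157,-0.0206,0.0017,0,0,-0.1654,-1]'

```text
time_s: 11.65
tool_pos: [0.5271, 0.0979, 0.2757]
tool_rot: [-179.9, 0.1, 55.2]
force: [0.8, -0.2, -0.6]
grip_width: 0.0152
grasp_force: 40.0
```

Emit:
drive_tool --rows '[0.0157,-0.0206,0.0017,0,0,-0.1654,-1,0.0157,-0.0206,0.0017,0,0,-0.1654,-1,0.0157,-0.0206,0.0017,0,0,-0.1654,-1,0.0157,-0.0206,0.0017,0,0,-0.1654,-1,0,0,0,0,0,0,-1]'

```text
time_s: 12.28
tool_pos: [0.4721, 0.1852, 0.2689]
tool_rot: [-179.8, 0.0, 93.0]
force: [0.2, -0.9, -0.7]
grip_width: 0.0151
grasp_force: 40.0
```

```bash
python3 -c "
from h import *
go(.474,.183,.0255,92.8)
c=read_camera('top'); cv2.imwrite('pics/p6.png',cv2.resize(c['color'][170:290,160:370],None,fx=3.5,fy=3.5))"
```

```text
shift [-0.0023  0.002   0.0612] turn [-0.003  0.     0.004] yaw now [-179.8    0.    93. ] t 12.275 w 0.015106969584497025
```

View pics/p6.png

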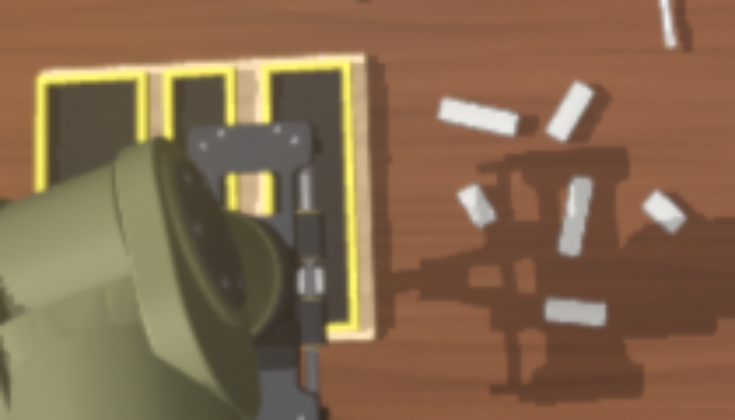

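The key is held between the fingers over the near part of the mid tray, at crop (310,280). The other six keys haven't moved. I'll lower and release.

Emit:
drive_tool --rows '[-0.0023,0.002,0.02,0,0,0,-1,0,0,0.025,0,0,0,-1,0,0,0.012,0,0,0,-1,0,0,0.003,0,0,0,-1,0,0,0,0,0,0,-1]'

```text
time_s: 12.95
tool_pos: [0.4764, 0.1814, 0.2107]
tool_rot: [180.0, -0.0, 92.7]
force: [-0.1, -0.5, -1.1]
grip_width: 0.0153
grasp_force: 40.0
```

Emit:
drive_tool --rows '[0,0,0,0,0,0,-0.36,0,0,0,0,0,0,-0.36,0,0,0,0,0,0,-0.36,0,0,-0.03,0,0,0,-0.36,0,0,-0.04,0,0,0,-0.36]'

```text
time_s: 13.58
tool_pos: [0.4754, 0.1814, 0.2804]
tool_rot: [-179.9, 0.1, 92.8]
force: [1.0, 0.2, 0.6]
grip_width: 0.0276
grasp_force: 0.0
```

```bash
python3 -c "
from h import *
arc(.4497,-.0103,.06,83.8,5)
c=read_camera('top')
print('mid tray ends',ray(c,249,190,.023),ray(c,249,263,.023))"
```

```text
x5: [-0.0384, -0.0046, 0.0076, 0.0314] total turn -9 t 13.575
mid tray ends [0.62732282 0.18545377 0.023     ] [0.43899222 0.18031446 0.023     ]
```

Emit:
drive_tool --rows '[-0.0384,-0.0046,0.0076,0,0,0.0314,-0.26,-0.0384,-0.0046,0.0076,0,0,0.0314,-0.26,-0.0384,-0.0046,0.0076,0,0,0.0314,-0.26,-0.0384,-0.0046,0.0076,0,0,0.0314,-0.26,-0.0384,-0.0046,0.0076,0,0,0.0314,-0.26]'

```text
time_s: 14.25
tool_pos: [0.4501, -0.0112, 0.2424]
tool_rot: [179.9, -0.0, 83.7]
force: [0.4, 0.1, -0.3]
grip_width: 0.0321
grasp_force: 0.0
```

Emit:
drive_tool --rows '[0,0,0,0,0,0,-0.26,0,0,0,0,0,0,-0.26]'

```text
time_s: 14.5
tool_pos: [0.4505, -0.0095, 0.2426]
tool_rot: [180.0, -0.0, 83.8]
force: [0.5, -0.2, -0.7]
grip_width: 0.0323
grasp_force: 0.0
```

```bash
python3 -c "
from h import *
go(.4497,-.0103,.005,83.8)
c=read_camera('top'); 
for k in keys(c,(225,185,365,280)): print(k)"
```

```text
shift [-0.0009 -0.0008  0.0554] turn [ 0.001 -0.001  0.   ] yaw now [180.   -0.   83.8] t 14.5 w 0.03233026470822711
(array([476.4, 184.5]), 46.1, 18.1, 93.0, array([249., 248.]))
(array([516.3,  -9.9]), 19.8, 18.5, 174.3, array([324., 233.]))
(array([522.9, -77.2]), 31.3, 18.5, 50.0, array([350., 230.]))
(array([527.6,  62.6]), 31.8, 18.1, 30.6, array([296., 229.]))
(array([550.7, 148. ]), 44.9, 6.1, 1.3, array([263., 220.]))
(array([594.5,  62.3]), 59.9, 18.7, 77.1, array([297., 203.]))
(array([598.5,  -6.6]), 46.4, 17.7, 149.3, array([323., 202.]))
(array([533.7, 196. ]), 213.2, 106.6, 3.1, array([240., 229.]))
```

Emit:
drive_tool --rows '[-0.001,-0.001,0.025,0,0,0,-0.26,0,0,0.02,0,0,0,-0.26,0,0,0.0105,0,0,0,-0.26,0,0,0,0,0,0,-0.26]'

```text
time_s: 15.05
tool_pos: [0.4491, -0.0102, 0.1865]
tool_rot: [-179.9, 0.0, 83.9]
force: [-1.0, 0.7, -0.5]
grip_width: 0.0323
grasp_force: 0.0
```

Emit:
drive_tool --rows '[0,0,0,0,0,0,-1,0,0,0,0,0,0,-1,0,0,0,0,0,0,-1,0,0,0,0,0,0,-1]'

```text
time_s: 15.55
tool_pos: [0.4496, -0.0108, 0.1875]
tool_rot: [179.9, -0.0, 83.8]
force: [-0.8, -0.3, 4.7]
grip_width: 0.0152
grasp_force: 40.0
```

Emit:
drive_tool --rows '[0,0,-0.03,0,0,0,-1,0,0,-0.03,0,0,0,-1,0,0,-0.03,0,0,0,-1]'

```text
time_s: 15.92
tool_pos: [0.4488, -0.011, 0.2775]
tool_rot: [-180.0, 0.0, 83.8]
force: [-0.8, 0.5, -0.7]
grip_width: 0.0153
grasp_force: 40.0
```

```bash
python3 -c "
from h import *
arc(.534,.185,.08,92.8,5)"
```

```text
x5: [0.04, 0.0153, 0.0031, -0.0315] total turn 9 t 15.925
```

Emit:
drive_tool --rows '[0.04,0.0153,0.0031,0,0,-0.0315,-1,0.04,0.0153,0.0031,0,0,-0.0315,-1,0.04,0.0153,0.0031,0,0,-0.0315,-1,0.04,0.0153,0.0031,0,0,-0.0315,-1,0.04,0.0153,0.0031,0,0,-0.0315,-1]'

```text
time_s: 16.55
tool_pos: [0.5348, 0.1864, 0.2608]
tool_rot: [-180.0, 0.0, 92.9]
force: [0.5, -0.8, -0.7]
grip_width: 0.0155
grasp_force: 40.0
```

Emit:
drive_tool --rows '[0,0,0,0,0,0,-1,0,0,0,0,0,0,-1]'

```text
time_s: 16.8
tool_pos: [0.5343, 0.1846, 0.2608]
tool_rot: [-179.9, 0.1, 92.8]
force: [1.1, -1.1, -0.5]
grip_width: 0.0157
grasp_force: 40.0
```

```bash
python3 -c "
from h import *
go(.534,.185,.0213,92.8)"
```

```text
shift [ 0.0005 -0.0002  0.0573] turn [-0.001  0.001  0.   ] yaw now [-1.799e+02  1.000e-01  9.280e+01] t 16.8 w 0.015729975947650465
```

Emit:
drive_tool --rows '[0,0,0.025,0,0,0,-1,0,0,0.02,0,0,0,-1,0,0,0.009,0,0,0,-1,0,0,0.003,0,0,0,-1,0,0,0,0,0,0,-1]'

```text
time_s: 17.42
tool_pos: [0.5348, 0.185, 0.2049]
tool_rot: [180.0, -0.0, 92.8]
force: [0.6, 1.0, -0.4]
grip_width: 0.0154
grasp_force: 40.0
```

Emit:
drive_tool --rows '[0,0,0,0,0,0,-0.36,0,0,0,0,0,0,-0.36,0,0,0,0,0,0,-0.36,0,0,-0.03,0,0,0,-0.36,0,0,-0.04,0,0,0,-0.36]'

```text
time_s: 18.05
tool_pos: [0.534, 0.1852, 0.2743]
tool_rot: [-179.9, 0.1, 92.8]
force: [0.6, -0.2, 0.3]
grip_width: 0.028
grasp_force: 0.0
```

```bash
python3 -c "
from h import *
arc(.5985,-.0066,.06,149.3,6)"
```

```text
x6: [-0.0348, -0.0047, 0.0053, -0.1643] total turn 56 t 18.05
```

Emit:
drive_tool --rows '[-0.0348,-0.0047,0.0053,0,0,-0.1643,-0.26,-0.0348,-0.0047,0.0053,0,0,-0.1643,-0.26,-0.0348,-0.0047,0.0053,0,0,-0.1643,-0.26]'

```text
time_s: 18.42
tool_pos: [0.5427, 0.0804, 0.2587]
tool_rot: [180.0, -0.0, 121.4]
force: [0.8, -0.4, -0.2]
grip_width: 0.032
grasp_force: 0.0
```

Emit:
drive_tool --rows '[-0.0348,-0.0047,0.0053,0,0,-0.1643,-0.26,-0.0348,-0.0047,0.0053,0,0,-0.1643,-0.26,-0.0348,-0.0047,0.0053,0,0,-0.1643,-0.26,0,0,0,0,0,0,-0.26,0,0,0,0,0,0,-0.26]'

```text
time_s: 19.05
tool_pos: [0.5991, -0.006, 0.2424]
tool_rot: [180.0, -0.1, 149.2]
force: [-0.8, 0.4, -0.2]
grip_width: 0.0325
grasp_force: 0.0
```

```bash
python3 -c "
from h import *
go(.5985,-.0066,.005,149.3)
c=read_camera('top'); 
for k in keys(c,(275,185,365,280)): print(k)"
```

```text
shift [ 0.0002 -0.0008  0.0552] turn [ 0.    -0.001 -0.001] yaw now [ 1.800e+02 -1.000e-01  1.492e+02] t 19.05 w 0.03249058369613691
(array([598.3,  79.6]), 24.6, 18.1, 76.9, array([290., 202.]))
```

Emit:
drive_tool --rows '[0,-0.001,0.025,0,0,0,-0.26,0,0,0.02,0,0,0,-0.26,0,0,0.0102,0,0,0,-0.26,0,0,0,0,0,0,-0.26]'

```text
time_s: 19.6
tool_pos: [0.5984, -0.007, 0.1865]
tool_rot: [-179.9, -0.1, 149.3]
force: [0.0, -0.4, -0.0]
grip_width: 0.0322
grasp_force: 0.0
```

Emit:
drive_tool --rows '[0,0,0,0,0,0,-1,0,0,0,0,0,0,-1,0,0,0,0,0,0,-1,0,0,0,0,0,0,-1]'

```text
time_s: 20.1
tool_pos: [0.5992, -0.0074, 0.1881]
tool_rot: [179.9, 0.1, 149.3]
force: [0.6, -0.1, 3.8]
grip_width: 0.0154
grasp_force: 40.0
```

Emit:
drive_tool --rows '[0,0,-0.03,0,0,0,-1,0,0,-0.03,0,0,0,-1,0,0,-0.03,0,0,0,-1]'

```text
time_s: 20.48
tool_pos: [0.5985, -0.0074, 0.2779]
tool_rot: [-180.0, -0.0, 149.3]
force: [0.5, 0.3, -1.0]
grip_width: 0.0154
grasp_force: 40.0
```

```bash
python3 -c "
from h import *
arc(.594,.1885,.08,92.8,6)
print(get_obs()['qpos'])"
```

```text
x6: [0.028, 0.0192, 0.0026, 0.1644] total turn -57 t 20.475
[-19.48388615  18.03088207  20.97738603 100.04376037  -7.12359694
  63.27636183  63.07104171]
```

Emit:
drive_tool --rows '[0.028,0.0192,0.0026,0,0,0.1644,-1,0.028,0.0192,0.0026,0,0,0.1644,-1,0.028,0.0192,0.0026,0,0,0.1644,-1]'

```text
time_s: 20.85
tool_pos: [0.5712, 0.0906, 0.2693]
tool_rot: [-180.0, -0.0, 120.7]
force: [0.1, 0.5, -0.9]
grip_width: 0.0155
grasp_force: 40.0
```

Emit:
drive_tool --rows '[0.028,0.0192,0.0026,0,0,0.1644,-1,0.028,0.0192,0.0026,0,0,0.1644,-1,0.028,0.0192,0.0026,0,0,0.1644,-1,0,0,0,0,0,0,-1,0,0,0,0,0,0,-1]'

```text
time_s: 21.48
tool_pos: [0.5941, 0.1877, 0.2613]
tool_rot: [-180.0, 0.1, 92.8]
force: [0.3, -0.8, -1.6]
grip_width: 0.0156
grasp_force: 40.0
```

```bash
python3 -c "
from h import *
go(.594,.1885,.0218,92.8)"
```

```text
shift [ 0.0009 -0.      0.0573] turn [-0.001  0.001  0.001] yaw now [-1.80e+02  1.00e-01  9.28e+01] t 21.475 w 0.015585522538914556
```

Emit:
drive_tool --rows '[0.001,0,0.025,0,0,0,-1,0,0,0.02,0,0,0,-1,0,0,0.009,0,0,0,-1,0,0,0.003,0,0,0,-1,0,0,0,0,0,0,-1]'

```text
time_s: 22.1
tool_pos: [0.5945, 0.1892, 0.2051]
tool_rot: [180.0, -0.0, 92.8]
force: [-0.2, 0.1, -1.3]
grip_width: 0.0156
grasp_force: 40.0
```

Emit:
drive_tool --rows '[0,0,0,0,0,0,-0.36,0,0,0,0,0,0,-0.36,0,0,0,0,0,0,-0.36,0,0,-0.04,0,0,0,-0.36,0,0,-0.05,0,0,0,-0.36]'

```text
time_s: 22.72
tool_pos: [0.5937, 0.1893, 0.2947]
tool_rot: [-179.9, 0.1, 92.8]
force: [1.0, 0.7, 1.7]
grip_width: 0.0281
grasp_force: 0.0
```

```bash
python3 -c "
from h import *
arc(.625,.0635,.08,167,8)
c=read_camera('top'); 
for k in keys(c,(275,185,365,280)): print(k)
im=c['color'].astype(int); red=(im[...,2]>150)&(im[...,1]<60)&(np.indices(im.shape[:2])[1]<315)
blob(c,red[:, :],.09,20)
amb=(im[...,2]>100)&(im[...,1]<90)&(im[...,0]<40); amb[:,:285]=0;amb[:,315:]=0;amb[:140]=0;amb[175:]=0
blob(c,amb,.07,20)
cv2.imwrite('pics/p7.png',cv2.resize(c['color'][120:280,230:390],None,fx=3.7,fy=3.7))"
```

```text
x8: [-0.0162, -0.0063, 0.0041, -0.1619] total turn 74 t 22.725
(array([522.9, -76.9]), 31.5, 18.5, 46.0, array([350., 231.]))
(array([527.6,  62.6]), 32.1, 18.2, 30.6, array([296., 229.]))
(array([519.6, -10.2]), 59.2, 17.9, 169.7, array([324., 232.]))
(array([594.6,  62.7]), 59.4, 18.7, 77.0, array([296., 203.]))
```

View pics/p7.png

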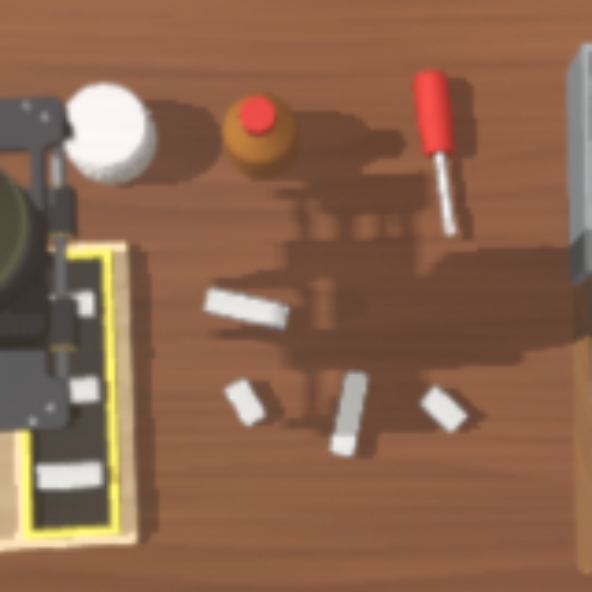

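The mid-tray keys lie at crop (70,475), (85,390) and (85,302). The bottle, with its cap at (258,115), is too close to the far long key for the gripper body. I'll nudge that key about 20 mm toward the robot first.

Emit:
drive_tool --rows '[-0.0162,-0.0063,0.0041,0,0,-0.1619,-1,-0.0162,-0.0063,0.0041,0,0,-0.1619,-1,-0.0162,-0.0063,0.0041,0,0,-0.1619,-1,-0.0162,-0.0063,0.0041,0,0,-0.1619,-1]'

```text
time_s: 23.28
tool_pos: [0.5887, 0.1207, 0.2784]
tool_rot: [180.0, -0.0, 130.2]
force: [-0.1, -0.3, -0.1]
grip_width: 0.0015
grasp_force: 0.0
```

Emit:
drive_tool --rows '[-0.0162,-0.0063,0.0041,0,0,-0.1619,-1,-0.0162,-0.0063,0.0041,0,0,-0.1619,-1,-0.0162,-0.0063,0.0041,0,0,-0.1619,-1,-0.0162,-0.0063,0.0041,0,0,-0.1619,-1,0,0,0,0,0,0,-1]'

```text
time_s: 23.9
tool_pos: [0.6261, 0.0619, 0.2617]
tool_rot: [-180.0, 0.0, 166.8]
force: [-0.3, -0.6, 0.2]
grip_width: 0.0006
grasp_force: 0.0
```

```bash
python3 -c "
from h import *
go(.625,.0635,.006,167)"
```

```text
shift [0.0014 0.0013 0.0735] turn [-0.001  0.    -0.004] yaw now [-180.     0.   166.8] t 23.9 w 0.000578677513727132
```

Emit:
drive_tool --rows '[0,0,0.03,0,0,0,-1,0,0,0.03,0,0,0,-1,0,0,0.0135,0,0,0,-1,0,0,0,0,0,0,-1]'

```text
time_s: 24.4
tool_pos: [0.6251, 0.064, 0.1879]
tool_rot: [-180.0, -0.1, 167.0]
force: [0.2, -0.5, 0.1]
grip_width: 0.0003
grasp_force: 0.0
```

Emit:
drive_tool --rows '[0.007,0,0,0,0,0,-1,0.007,0,0,0,0,0,-1,0.007,0,0,0,0,0,-1,0.007,0,0,0,0,0,-1,0.007,0,0,0,0,0,-1]'

```text
time_s: 25.02
tool_pos: [0.5913, 0.0714, 0.1889]
tool_rot: [180.0, 0.0, 167.0]
force: [0.9, -0.1, 1.3]
grip_width: 0.0008
grasp_force: 0.7
```

Emit:
drive_tool --rows '[-0.008,0,0,0,0,0,-1,0,0,-0.05,0,0,0,-1,0,0,-0.06,0,0,0,-1,0.02,-0.06,0,0,0,0.18,-0.26,0.02,-0.06,0,0,0,0.18,-0.26]'

```text
time_s: 25.65
tool_pos: [0.5252, -0.0321, 0.2993]
tool_rot: [180.0, 0.1, 146.1]
force: [0.5, -0.7, -0.1]
grip_width: 0.0134
grasp_force: 0.0
```

```bash
python3 -c "
from h import *
c=read_camera('top'); 
for k in keys(c,(275,185,365,280)): print(k)
arc(.572,.069,.06,77,6)"
```

```text
(array([527.6,  62.6]), 31.8, 18.0, 30.9, array([296., 229.]))
(array([572.4,  87.2]), 19.1, 17.6, 78.7, array([287., 212.]))
x6: [0.013, 0.017, 0.0092, 0.1983] total turn -68 t 25.7
```

The long key moved to about x = 0.572. The arm is now over long1, so I'll pick that one first.

```bash
python3 -c "
from h import *
arc(.5198,-.0104,.045,169,3)"
```

```text
x3: [0.0043, 0.0089, 0.0235, -0.1386] total turn 24 t 25.7
```

Emit:
drive_tool --rows '[0.0043,0.0089,0.0235,0,0,-0.1386,-0.26,0.0043,0.0089,0.0235,0,0,-0.1386,-0.26,0.0043,0.0089,0.0235,0,0,-0.1386,-0.26,0,0,0,0,0,0,-0.26,0,0,0,0,0,0,-0.26]'

```text
time_s: 26.32
tool_pos: [0.5257, -0.0014, 0.2286]
tool_rot: [-180.0, 0.0, 170.0]
force: [0.1, -0.1, 1.1]
grip_width: 0.0322
grasp_force: 0.0
```

```bash
python3 -c "
from h import *
go(.5198,-.0104,.005,169)"
```

```text
shift [ 0.0043 -0.0098  0.0414] turn [-0.     0.001  0.018] yaw now [-180.    0.  170.] t 26.325 w 0.03219262081567986
```

Emit:
drive_tool --rows '[0.0043,-0.0098,0,0,0,0.018,-0.26,0,0,0.02,0,0,0,-0.26,0,0,0.0214,0,0,0,-0.26,0,0,0,0,0,0,-0.26]'

```text
time_s: 26.82
tool_pos: [0.5183, -0.0108, 0.186]
tool_rot: [-179.9, -0.1, 169.0]
force: [-1.0, 0.3, 1.1]
grip_width: 0.032
grasp_force: 0.0
```

Emit:
drive_tool --rows '[0,0,0,0,0,0,-1,0,0,0,0,0,0,-1,0,0,0,0,0,0,-1,0,0,0,0,0,0,-1]'

```text
time_s: 27.32
tool_pos: [0.5197, -0.0101, 0.1876]
tool_rot: [180.0, 0.1, 169.2]
force: [-1.4, -1.2, 6.2]
grip_width: 0.0158
grasp_force: 40.0
```

Emit:
drive_tool --rows '[0,0,-0.03,0,0,0,-1,0,0,-0.03,0,0,0,-1,0,0,-0.03,0,0,0,-1]'

```text
time_s: 27.7
tool_pos: [0.5189, -0.0097, 0.2771]
tool_rot: [-180.0, -0.0, 169.2]
force: [0.2, -0.3, -1.4]
grip_width: 0.0154
grasp_force: 40.0
```

```bash
python3 -c "
from h import *
arc(.481,.344,.08,92.8,10)"
```

```text
x10: [0.0299, 0.024, 0.0015, 0.1333] total turn -76 t 27.7
```

Emit:
drive_tool --rows '[0.0299,0.024,0.0015,0,0,0.1333,-1,0.0299,0.024,0.0015,0,0,0.1333,-1,0.0299,0.024,0.0015,0,0,0.1333,-1,0.0299,0.024,0.0015,0,0,0.1333,-1,0.0299,0.024,0.0015,0,0,0.1333,-1]'

```text
time_s: 28.32
tool_pos: [0.4383, 0.1616, 0.2689]
tool_rot: [-180.0, -0.0, 130.7]
force: [0.8, -0.1, -1.5]
grip_width: 0.0155
grasp_force: 40.0
```

Emit:
drive_tool --rows '[0.0299,0.024,0.0015,0,0,0.1333,-1,0.0299,0.024,0.0015,0,0,0.1333,-1,0.0299,0.024,0.0015,0,0,0.1333,-1,0.0299,0.024,0.0015,0,0,0.1333,-1,0.0299,0.024,0.0015,0,0,0.1333,-1]'

```text
time_s: 28.95
tool_pos: [0.4814, 0.3455, 0.2611]
tool_rot: [-179.9, 0.0, 92.6]
force: [0.5, -0.4, -0.8]
grip_width: 0.0153
grasp_force: 40.0
```

Emit:
drive_tool --rows '[0,0,0,0,0,0,-1,0,0,0,0,0,0,-1]'

```text
time_s: 29.2
tool_pos: [0.4814, 0.3433, 0.2609]
tool_rot: [-179.9, 0.1, 92.8]
force: [-0.4, -0.6, -2.0]
grip_width: 0.0154
grasp_force: 40.0
```

```bash
python3 -c "
from h import *
go(.481,.344,.0215,92.8)
c=read_camera('top')
for k in keys(c,(225,185,365,280)): print(k)"
```

```text
shift [ 0.0008 -0.0002  0.0572] turn [-0.001  0.002  0.001] yaw now [-1.799e+02  1.000e-01  9.280e+01] t 29.2 w 0.015442302796776835
(array([476.2, 184. ]), 44.6, 15.9, 92.7, array([249., 249.]))
(array([523.5, -76.7]), 30.9, 16.0, 46.3, array([350., 230.]))
(array([527.8,  63.1]), 31.2, 18.1, 28.7, array([296., 228.]))
(array([536. , 187.3]), 43.3, 17.7, 94.4, array([248., 226.]))
(array([569.3,  67.2]), 59.8, 18.8, 80.4, array([295., 213.]))
(array([596.5, 192.9]), 46.2, 18.9, 93.6, array([247., 203.]))
(array([517.7, 146.7]), 178.6, 39.4, 172.3, array([263., 237.]))
(array([533.6, 196.1]), 214.9, 102.8, 2.1, array([238., 221.]))
```

Emit:
drive_tool --rows '[0.001,0,0.025,0,0,0,-1,0,0,0.02,0,0,0,-1,0,0,0.009,0,0,0,-1,0,0,0.003,0,0,0,-1,0,0,0,0,0,0,-1]'

```text
time_s: 29.88
tool_pos: [0.4819, 0.345, 0.2052]
tool_rot: [180.0, -0.0, 92.8]
force: [0.1, 0.5, -0.7]
grip_width: 0.0156
grasp_force: 40.0
```

Emit:
drive_tool --rows '[0,0,0,0,0,0,-0.36,0,0,0,0,0,0,-0.36,0,0,0,0,0,0,-0.36,0,0,-0.03,0,0,0,-0.36,0,0,-0.05,0,0,0,-0.36]'

```text
time_s: 30.5
tool_pos: [0.4809, 0.3446, 0.2836]
tool_rot: [-179.8, 0.2, 92.8]
force: [-0.2, 0.5, 0.8]
grip_width: 0.0275
grasp_force: 0.0
```

```bash
python3 -c "
from h import *
arc(.5277,.0628,.05,30.5,8)"
```

```text
x8: [-0.0311, 0.0209, 0.0064, 0.1359] total turn -62 t 30.5
```

Emit:
drive_tool --rows '[-0.0311,0.0209,0.0064,0,0,0.1359,-0.4,-0.0311,0.0209,0.0064,0,0,0.1359,-0.4,-0.0311,0.0209,0.0064,0,0,0.1359,-0.4,-0.0311,0.0209,0.0064,0,0,0.1359,-0.4]'

```text
time_s: 31.0
tool_pos: [0.5449, 0.2097, 0.2591]
tool_rot: [180.0, -0.0, 61.4]
force: [-0.7, -0.0, 0.1]
grip_width: 0.0259
grasp_force: 0.0
```

Emit:
drive_tool --rows '[-0.0311,0.0209,0.0064,0,0,0.1359,-0.4,-0.0311,0.0209,0.0064,0,0,0.1359,-0.4,-0.0311,0.0209,0.0064,0,0,0.1359,-0.4,-0.0311,0.0209,0.0064,0,0,0.1359,-0.4]'

```text
time_s: 31.5
tool_pos: [0.5285, 0.0622, 0.2335]
tool_rot: [180.0, -0.0, 30.2]
force: [-0.4, -0.4, -0.0]
grip_width: 0.0261
grasp_force: 0.0
```

Emit:
drive_tool --rows '[0,0,0,0,0,0,-0.4,0,0,0,0,0,0,-0.4]'

```text
time_s: 31.75
tool_pos: [0.5288, 0.0642, 0.2337]
tool_rot: [-180.0, -0.1, 30.6]
force: [-0.3, 0.6, 0.3]
grip_width: 0.0262
grasp_force: 0.0
```

```bash
python3 -c "
from h import *
go(.5277,.0628,.005,30.5)"
```

```text
shift [-0.0017  0.0007  0.0465] turn [-0.    -0.001  0.001] yaw now [-1.80e+02 -1.00e-01  3.06e+01] t 31.75 w 0.026210598594838496
```

Emit:
drive_tool --rows '[-0.0015,0.0007,0.02,0,0,0,-0.4,0,0,0.018,0,0,0,-0.4,0,0,0.0085,0,0,0,-0.4,0,0,0,0,0,0,-0.4]'

```text
time_s: 32.25
tool_pos: [0.5274, 0.0625, 0.1861]
tool_rot: [-180.0, 0.1, 30.5]
force: [-0.2, 0.1, 0.1]
grip_width: 0.0263
grasp_force: 0.0
```

Emit:
drive_tool --rows '[0,0,0,0,0,0,-1,0,0,0,0,0,0,-1,0,0,0,0,0,0,-1,0,0,0,0,0,0,-1]'

```text
time_s: 32.75
tool_pos: [0.5279, 0.0622, 0.1875]
tool_rot: [180.0, -0.1, 30.5]
force: [0.0, -0.3, 2.8]
grip_width: 0.0153
grasp_force: 40.0
```

Emit:
drive_tool --rows '[0,0,-0.03,0,0,0,-1,0,0,-0.03,0,0,0,-1,0,0,-0.03,0,0,0,-1]'

```text
time_s: 33.12
tool_pos: [0.5272, 0.0621, 0.2775]
tool_rot: [-180.0, 0.0, 30.5]
force: [0.3, 0.7, -0.3]
grip_width: 0.0154
grasp_force: 40.0
```

```bash
python3 -c "
from h import *
arc(.485,.2625,.08,92.8,8)"
```

```text
x8: [0.0193, -0.0187, 0.0019, -0.1359] total turn 62 t 33.125
```

Emit:
drive_tool --rows '[0.0193,-0.0187,0.0019,0,0,-0.1359,-1,0.0193,-0.0187,0.0019,0,0,-0.1359,-1,0.0193,-0.0187,0.0019,0,0,-0.1359,-1,0.0193,-0.0187,0.0019,0,0,-0.1359,-1]'

```text
time_s: 33.62
tool_pos: [0.5343, 0.1689, 0.269]
tool_rot: [-180.0, 0.0, 61.9]
force: [-0.3, 1.0, -0.2]
grip_width: 0.016
grasp_force: 40.0
```

Emit:
drive_tool --rows '[0.0193,-0.0187,0.0019,0,0,-0.1359,-1,0.0193,-0.0187,0.0019,0,0,-0.1359,-1,0.0193,-0.0187,0.0019,0,0,-0.1359,-1,0.0193,-0.0187,0.0019,0,0,-0.1359,-1]'

```text
time_s: 34.12
tool_pos: [0.4849, 0.2632, 0.2613]
tool_rot: [-180.0, 0.0, 93.1]
force: [-0.2, 0.7, -0.8]
grip_width: 0.0158
grasp_force: 40.0
```

Emit:
drive_tool --rows '[0,0,0,0,0,0,-1,0,0,0,0,0,0,-1]'

```text
time_s: 34.38
tool_pos: [0.486, 0.2616, 0.2616]
tool_rot: [180.0, 0.0, 92.7]
force: [0.9, -1.0, 0.2]
grip_width: 0.0158
grasp_force: 40.0
```

```bash
python3 -c "
from h import *
go(.485,.2625,.0213,92.8)
c=read_camera('top')
for k in keys(c,(275,185,365,280)): print(k)"
```

```text
shift [ 0.001  -0.001   0.0581] turn [ 0.     0.001 -0.002] yaw now [180.    0.   92.7] t 34.375 w 0.01577188443954885
(array([523.6, -76.9]), 30.6, 16.1, 46.2, array([350., 230.]))
(array([569.4,  66.6]), 58.0, 17.9, 79.0, array([295., 213.]))
```

Emit:
drive_tool --rows '[0.001,-0.001,0.025,0,0,0,-1,0,0,0.02,0,0,0,-1,0,0,0.01,0,0,0,-1,0,0,0.003,0,0,0,-1,0,0,0,0,0,0,-1]'

```text
time_s: 35.05
tool_pos: [0.4849, 0.2633, 0.2041]
tool_rot: [180.0, -0.0, 92.8]
force: [-0.4, -0.6, -0.2]
grip_width: 0.0151
grasp_force: 40.0
```

Emit:
drive_tool --rows '[0,0,0,0,0,0,-0.36,0,0,0,0,0,0,-0.36,0,0,0,0,0,0,-0.36,0,0,-0.03,0,0,0,-0.36,0,0,-0.05,0,0,0,-0.36]'

```text
time_s: 35.67
tool_pos: [0.4836, 0.2631, 0.2829]
tool_rot: [-179.8, 0.1, 92.8]
force: [1.0, 1.1, 0.4]
grip_width: 0.0281
grasp_force: 0.0
```

```bash
python3 -c "
from h import *
arc(.5693,.0668,.05,79.5,5)"
```

```text
x5: [-0.0385, 0.0189, 0.0101, 0.0464] total turn -13 t 35.675
```

Emit:
drive_tool --rows '[-0.0385,0.0189,0.0101,0,0,0.0464,-0.26,-0.0385,0.0189,0.0101,0,0,0.0464,-0.26,-0.0385,0.0189,0.0101,0,0,0.0464,-0.26,-0.0385,0.0189,0.0101,0,0,0.0464,-0.26,-0.0385,0.0189,0.0101,0,0,0.0464,-0.26]'

```text
time_s: 36.3
tool_pos: [0.5707, 0.0662, 0.2332]
tool_rot: [180.0, -0.0, 79.4]
force: [0.1, -0.3, -0.2]
grip_width: 0.0321
grasp_force: 0.0
```

Emit:
drive_tool --rows '[0,0,0,0,0,0,-0.26,0,0,0,0,0,0,-0.26]'

```text
time_s: 36.55
tool_pos: [0.5702, 0.0679, 0.2332]
tool_rot: [-180.0, -0.0, 79.5]
force: [-0.6, 0.3, -0.2]
grip_width: 0.0321
grasp_force: 0.0
```

```bash
python3 -c "
from h import *
go(.5693,.0668,.005,79.5)"
```

```text
shift [-0.0013 -0.0006  0.046 ] turn [-0.    -0.001  0.   ] yaw now [-180.    -0.    79.5] t 36.55 w 0.032131092253789184
```

Emit:
drive_tool --rows '[-0.001,-0.0006,0.02,0,0,0,-0.26,0,0,0.018,0,0,0,-0.26,0,0,0.008,0,0,0,-0.26,0,0,0,0,0,0,-0.26]'

```text
time_s: 37.05
tool_pos: [0.5691, 0.067, 0.1865]
tool_rot: [-179.9, 0.0, 79.5]
force: [-0.9, -0.3, 0.9]
grip_width: 0.0324
grasp_force: 0.0
```

Emit:
drive_tool --rows '[0,0,0,0,0,0,-1,0,0,0,0,0,0,-1,0,0,0,0,0,0,-1,0,0,0,0,0,0,-1]'

```text
time_s: 37.55
tool_pos: [0.5698, 0.0665, 0.1878]
tool_rot: [179.9, -0.0, 79.5]
force: [-0.9, -0.3, 2.9]
grip_width: 0.0155
grasp_force: 40.0
```

Emit:
drive_tool --rows '[0,0,-0.03,0,0,0,-1,0,0,-0.03,0,0,0,-1,0,0,-0.03,0,0,0,-1]'

```text
time_s: 37.92
tool_pos: [0.5691, 0.0664, 0.2777]
tool_rot: [-180.0, 0.0, 79.5]
force: [-0.9, -0.0, -1.9]
grip_width: 0.0155
grasp_force: 40.0
```

```bash
python3 -c "
from h import *
arc(.571,.348,.08,92.8,6)"
```

```text
x6: [0.0469, -0.0038, 0.0026, -0.0387] total turn 13 t 37.925
```

Emit:
drive_tool --rows '[0.0469,-0.0038,0.0026,0,0,-0.0387,-1,0.0469,-0.0038,0.0026,0,0,-0.0387,-1,0.0469,-0.0038,0.0026,0,0,-0.0387,-1]'

```text
time_s: 38.3
tool_pos: [0.5783, 0.2085, 0.2691]
tool_rot: [-180.0, 0.0, 86.2]
force: [0.8, -0.3, -2.3]
grip_width: 0.0154
grasp_force: 40.0
```

Emit:
drive_tool --rows '[0.0469,-0.0038,0.0026,0,0,-0.0387,-1,0.0469,-0.0038,0.0026,0,0,-0.0387,-1,0.0469,-0.0038,0.0026,0,0,-0.0387,-1,0,0,0,0,0,0,-1,0,0,0,0,0,0,-1]'

```text
time_s: 38.92
tool_pos: [0.571, 0.3476, 0.2609]
tool_rot: [-180.0, 0.1, 92.8]
force: [-0.9, -1.1, -0.8]
grip_width: 0.0155
grasp_force: 40.0
```

```bash
python3 -c "
from h import *
go(.571,.348,.0216,92.8)"
```

```text
shift [0.0005 0.0001 0.0571] turn [-0.001  0.002 -0.   ] yaw now [-1.80e+02  1.00e-01  9.28e+01] t 38.925 w 0.015494689232560494
```

Emit:
drive_tool --rows '[0,0,0.025,0,0,0,-1,0,0,0.02,0,0,0,-1,0,0,0.009,0,0,0,-1,0,0,0.003,0,0,0,-1,0,0,0,0,0,0,-1]'

```text
time_s: 39.55
tool_pos: [0.5713, 0.3482, 0.205]
tool_rot: [180.0, -0.0, 92.8]
force: [1.4, 0.2, -1.2]
grip_width: 0.0157
grasp_force: 40.0
```

Emit:
drive_tool --rows '[0,0,0,0,0,0,-0.36,0,0,0,0,0,0,-0.36,0,0,0,0,0,0,-0.36,0,0,-0.03,0,0,0,-0.36,0,0,-0.05,0,0,0,-0.36]'

```text
time_s: 40.17
tool_pos: [0.5702, 0.3479, 0.2834]
tool_rot: [-179.8, 0.1, 92.8]
force: [1.2, 0.8, 0.4]
grip_width: 0.0277
grasp_force: 0.0
```

```bash
python3 -c "
from h import *
arc(.5232,-.0769,.06,47,10)
c=read_camera('top')
for k in keys(c,(275,185,365,280)): print(k)
cv2.imwrite('pics/p8.png',cv2.resize(c['color'][120:290,230:500],None,fx=2.9,fy=2.9))"
```

```text
x10: [-0.043, 0.0087, 0.0041, 0.08] total turn -46 t 40.175
(array([522.6, -76.5]), 31.6, 18.0, 46.9, array([350., 231.]))
```

View pics/p8.png

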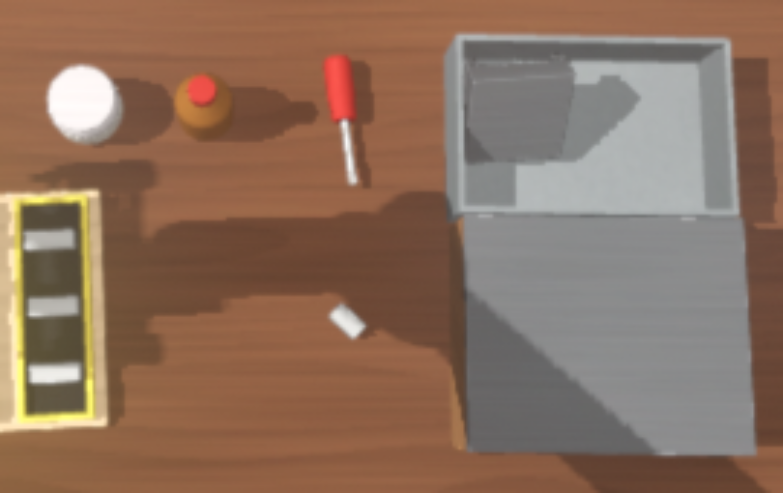

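All three medium keys are square in their tray. The casting lies within the bin walls, upside-down, at crop (515,108). Only one short key remains, at (347,321).

Emit:
drive_tool --rows '[-0.043,0.0087,0.0041,0,0,0.08,-0.26,-0.043,0.0087,0.0041,0,0,0.08,-0.26,-0.043,0.0087,0.0041,0,0,0.08,-0.26,-0.043,0.0087,0.0041,0,0,0.08,-0.26,-0.043,0.0087,0.0041,0,0,0.08,-0.26]'

```text
time_s: 40.85
tool_pos: [0.5905, 0.1296, 0.2643]
tool_rot: [179.9, -0.0, 69.7]
force: [0.2, 0.1, -0.5]
grip_width: 0.0324
grasp_force: 0.0
```

Emit:
drive_tool --rows '[-0.043,0.0087,0.0041,0,0,0.08,-0.26,-0.043,0.0087,0.0041,0,0,0.08,-0.26,-0.043,0.0087,0.0041,0,0,0.08,-0.26,-0.043,0.0087,0.0041,0,0,0.08,-0.26,-0.043,0.0087,0.0041,0,0,0.08,-0.26]'

```text
time_s: 41.48
tool_pos: [0.5231, -0.0779, 0.2439]
tool_rot: [179.9, -0.1, 46.8]
force: [0.6, -0.8, 0.6]
grip_width: 0.0324
grasp_force: 0.0
```

Emit:
drive_tool --rows '[0,0,0,0,0,0,-0.26,0,0,0,0,0,0,-0.26]'

```text
time_s: 41.72
tool_pos: [0.5239, -0.0759, 0.2439]
tool_rot: [180.0, -0.1, 47.0]
force: [0.3, 0.3, -0.2]
grip_width: 0.0325
grasp_force: 0.0
```

```bash
python3 -c "
from h import *
go(.523,-.0766,.0085,47)"
```

```text
shift [-0.0012 -0.0002  0.0532] turn [ 0.    -0.001 -0.   ] yaw now [ 1.8e+02 -1.0e-01  4.7e+01] t 41.725 w 0.03251261588077838
```

Emit:
drive_tool --rows '[-0.001,0,0.025,0,0,0,-0.26,0,0,0.02,0,0,0,-0.26,0,0,0.0075,0,0,0,-0.26,0,0,0,0,0,0,-0.26]'

```text
time_s: 42.22
tool_pos: [0.5232, -0.0763, 0.1909]
tool_rot: [-180.0, 0.0, 47.1]
force: [0.0, -0.3, 0.1]
grip_width: 0.0321
grasp_force: 0.0
```

Emit:
drive_tool --rows '[0,0,0,0,0,0,-1,0,0,0,0,0,0,-1,0,0,0,0,0,0,-1,0,0,0,0,0,0,-1]'

```text
time_s: 42.72
tool_pos: [0.5232, -0.0771, 0.1917]
tool_rot: [180.0, -0.1, 47.0]
force: [0.0, 1.1, 3.8]
grip_width: 0.0155
grasp_force: 40.0
```

Emit:
drive_tool --rows '[0,0,-0.03,0,0,0,-1,0,0,-0.03,0,0,0,-1,0,0,-0.03,0,0,0,-1]'

```text
time_s: 43.1
tool_pos: [0.5225, -0.0772, 0.2817]
tool_rot: [-180.0, 0.0, 47.0]
force: [1.0, 0.2, -1.1]
grip_width: 0.015
grasp_force: 40.0
```

```bash
python3 -c "
from h import *
arc(.575,.267,.08,92.8,9)"
```

```text
x9: [0.0385, -0.0096, 0.0022, -0.0889] total turn 46 t 43.1
```

Emit:
drive_tool --rows '[0.0385,-0.0096,0.0022,0,0,-0.0889,-1,0.0385,-0.0096,0.0022,0,0,-0.0889,-1,0.0385,-0.0096,0.0022,0,0,-0.0889,-1,0.0385,-0.0096,0.0022,0,0,-0.0889,-1,0.0385,-0.0096,0.0022,0,0,-0.0889,-1]'

```text
time_s: 43.72
tool_pos: [0.5866, 0.1124, 0.2691]
tool_rot: [-179.9, 0.0, 72.8]
force: [-0.1, -0.7, -0.4]
grip_width: 0.0156
grasp_force: 40.0
```

Emit:
drive_tool --rows '[0.0385,-0.0096,0.0022,0,0,-0.0889,-1,0.0385,-0.0096,0.0022,0,0,-0.0889,-1,0.0385,-0.0096,0.0022,0,0,-0.0889,-1,0.0385,-0.0096,0.0022,0,0,-0.0889,-1]'

```text
time_s: 44.22
tool_pos: [0.5746, 0.2693, 0.2612]
tool_rot: [180.0, -0.0, 93.1]
force: [-0.6, -0.5, -0.9]
grip_width: 0.0157
grasp_force: 40.0
```

Emit:
drive_tool --rows '[0,0,0,0,0,0,-1,0,0,0,0,0,0,-1]'

```text
time_s: 44.48
tool_pos: [0.575, 0.267, 0.2612]
tool_rot: [-180.0, 0.0, 92.9]
force: [-0.0, -0.4, -0.9]
grip_width: 0.0154
grasp_force: 40.0
```

```bash
python3 -c "
from h import *
go(.575,.267,.0255,92.8)"
```

```text
shift [0.     0.     0.0535] turn [-0.     0.001  0.002] yaw now [-180.     0.    92.9] t 44.475 w 0.015402297711520126
```

Next I'll place the key, then lift clear and away so I can check the trays.

Emit:
drive_tool --rows '[0,0,0.025,0,0,0,-1,0,0,0.018,0,0,0,-1,0,0,0.0085,0,0,0,-1,0,0,0.0025,0,0,0,-1,0,0,0,0,0,0,-1]'

```text
time_s: 45.1
tool_pos: [0.5755, 0.2667, 0.2078]
tool_rot: [179.9, -0.0, 92.8]
force: [-0.4, -0.5, -0.5]
grip_width: 0.0152
grasp_force: 40.0
```

Emit:
drive_tool --rows '[0,0,0,0,0,0,-0.36,0,0,0,0,0,0,-0.36,0,0,0,0,0,0,-0.36,0,0,-0.04,0,0,0,-0.36,0,0,-0.05,0,0,0,-0.36]'

```text
time_s: 45.72
tool_pos: [0.5747, 0.2665, 0.2971]
tool_rot: [-179.9, 0.1, 92.8]
force: [0.5, 0.8, -0.1]
grip_width: 0.0274
grasp_force: 0.0
```

Emit:
drive_tool --rows '[-0.06,0,-0.02,0,0,0,-0.36,-0.06,0,-0.02,0,0,0,-0.36,-0.06,0,0,0,0,0,-0.36,-0.06,0,0,0,0,0,-0.36,-0.06,0,0,0,0,0,-0.36]'

```text
time_s: 46.35
tool_pos: [0.5896, -0.0334, 0.3373]
tool_rot: [179.9, -0.0, 92.8]
force: [0.2, 0.5, 0.2]
grip_width: 0.0278
grasp_force: 0.0
```

```bash
python3 -c "
from h import *
c=read_camera('top')
for k in keys(c,(165,185,265,275),z=.031): print(k)
a=cv2.resize(c['color'][175:285,160:370],None,fx=3.7,fy=3.7)[:, :777]; s=read_camera('scene'); print(get_obs()['time_s'])
cv2.imwrite('pics/p9.png',a)
cv2.imwrite('pics/p10.png',cv2.resize(s['color'][110:360,140:460],None,fx=2.4,fy=2.4))"
```

```text
(array([476.2, 181.9]), 45.2, 17.8, 92.9, array([249., 249.]))
(array([482.1, 344.6]), 59.5, 18.0, 94.2, array([184., 246.]))
(array([485.2, 263.4]), 30.4, 17.4, 94.1, array([217., 245.]))
(array([534.6, 185. ]), 43.9, 17.9, 93.0, array([248., 226.]))
(array([571.3, 348.2]), 58.2, 18.2, 93.7, array([185., 211.]))
(array([575.3, 266.1]), 31.4, 17.6, 91.2, array([217., 210.]))
(array([594.3, 190. ]), 44.7, 18.1, 93.6, array([247., 202.]))
(array([529. , 260.5]), 238.8, 209.8, 93.1, array([223., 229.]))
46.45
```

View pics/p9.png

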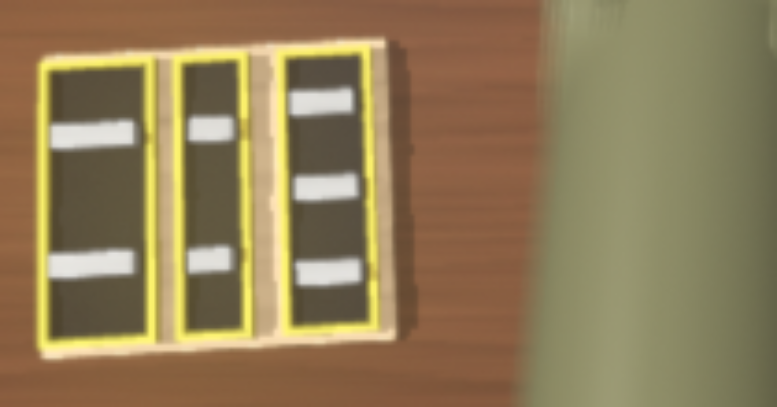

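View pics/p10.png

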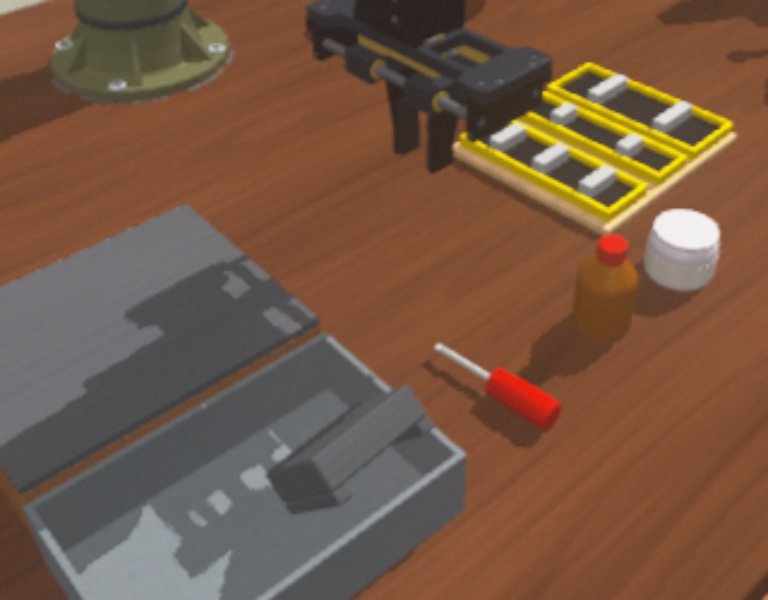

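All seven keys are centred across their trays: two long, two short, three medium. The casting at (345,455) seems to lie tilted against the far wall of the bin, so I'll look at it closely once.

```bash
python3 -c "
from h import *
s=read_camera('scene')['color'][235:345,180:340]; t=read_camera('top')['color'][125:200,380:490]
a=cv2.resize(s,None,fx=3.8,fy=3.8,interpolation=cv2.INTER_CUBIC)[:418,:608]
b=cv2.resize(t,None,fx=1.7,fy=1.7)
a=cv2.convertScaleAbs(a,alpha=1.5,beta=10)
b=cv2.resize(t,(190,130),interpolation=cv2.INTER_CUBIC); b=cv2.copyMakeBorder(b,0,a.shape[0]-130,0,0,cv2.BORDER_CONSTANT)
cv2.imwrite('pics/p11.png',np.hstack([a,b]))"
```

```text
(no output)
```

View pics/p11.png

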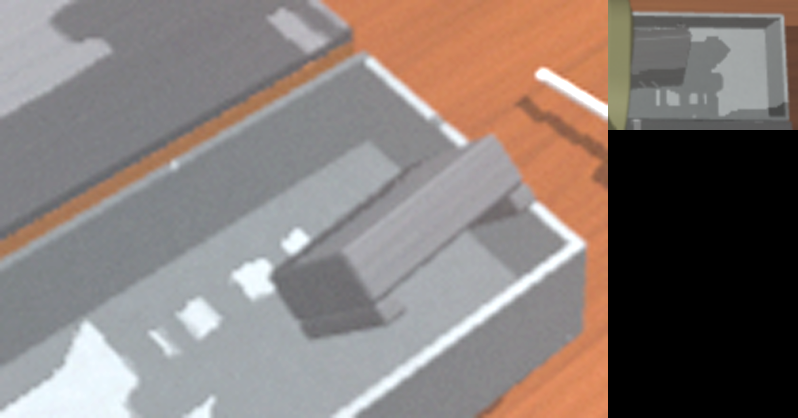

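```bash
python3 -c "
from cell import *
print(sign_off())"
```

```text
the job is handed in; nothing more can be done
None
```

I handed the job in at about 47 s: the one casting on the step was slid over the edge and rests inside the scrap bin, leaning against the far wall rather than flat, and all 7 keys (2 short, 3 medium, 2 long) lie across their matching trays, with the bottle, screwdriver and can untouched.

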